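# Release the air button left latched on the test station

## Task

The flow dial on the air test station shows that one outlet is still blowing: one of its four identical push buttons was left latched in. Feel the buttons with light fingertip taps to find the latched one, then press that one in past its click and let it spring back up, so that the needle drops to zero. Do not open a second outlet by pushing in one of the other buttons, and leave the loose things around the station where they lie.

Things in the scene. Friction and masses are not known exactly. Their poses are not given: they have to be found in the camera images.
- station: air test station: flat grey metal box 130 x 360 x 70 mm, fixed to the bench. Origin at the centre of its underside, z up, y along the long side, x away from the robot at yaw 0. Four black buttons in a row on the middle line of the top, at y = -135, -75, -15, +45 mm; a 68 mm dial lies face up at y = +122 mm, 13 mm high. The top plate is 71 mm up; hose couplings stick out of the far side
- place_1 (a point): first button place, at the end of the row away from the dial (y = -135 mm on the station); fixed point on the button's axis, at the height of the cap's top when the button is up (87 mm above the bench). A flat black cap 26 mm across in a steel collar 35 mm across and 5 mm high. Any of the four may be the latched one; the latched cap's top stands 3.5 mm lower (83.5 mm)
- place_2 (a point): second button place (y = -75 mm), the same kind of point and button. How an up button feels: it starts to give at 3 N and goes in 1 mm for each further 2 N (1 mm at 5 N); its outlet opens when it is 2.5 to 3.3 mm in (8 to 9.6 N); 5.5 mm in (14 N) it clicks and would stay latched when let go; it bottoms at 7 mm (17 N)
- place_3 (a point): third button place (y = -15 mm), the same kind of point and button. How the latched button feels: it does not give at all below 10 N; pushed harder it goes on in from where it stands, 1 mm for each 2 N, clicks free after 2 mm (14 N), bottoms after 3.5 mm (17 N), and springs fully up when let go
- place_4 (a point): fourth button place, next to the dial (y = +45 mm), the same kind of point and button. All four work alike: each full push through the click latches an up button or frees a latched one; let it come back up between pushes
- flow (a joint): angle (rad) of the flow dial's needle, clockwise seen from above: 0 = no air flows, all four buttons up (needle points towards the robot and to the left); about 1.4 = one outlet open (needle points roughly away from the robot and to the left); about 2.8 = two outlets open. A pressed or latched button opens its outlet
- pillow_block: loose dark bearing housing, base 46 x 168 x 16 mm with a round 88 mm housing on it, about 100 mm tall, standing past the station's end away from the gauge (right end). Origin at the centre of its underside. Not to be moved
- hammer: loose ball-peen hammer lying past the station's gauge end (left end), 250 mm long and 29 mm high, black grip, steel head. Origin on the bench under its handle. Not to be moved
- bearing: loose ball bearing ring lying flat beyond the far long side of the station, 72 mm across, 17 mm high. Origin at the centre of its underside. Not to be moved
- parts_tin: loose open tin with rollers and nuts, 100 x 150 x 62 mm, beyond the far long side of the station. Origin at the centre of its underside. Not to be moved

How it is judged (in metres and radians):
On the way:
1. a button is pressed firmly with the fingertips (more than 10 N) (contact force between the fingers and anything else above 10 N), for 0.02 s.
At the end, for the whole second after the job is handed in: all four buttons are up, so that the flow dial's needle rests at zero (within 0.3 rad) (value of joint flow between -0.3 and 0.3 rad); the robot touches nothing.
It fails at once if a second outlet is opened (needle above 2.5 rad): one of the other buttons was pushed in by more than about 3 mm (value of joint flow above 2.5 rad).
It fails at once if a loose thing beside the station is pushed, lifted or carried more than 15 mm (distance of any of pillow_block, hammer, bearing, parts_tin from where it was at the start of the episode above 0.015 m).
It also fails if it takes over 48 s, if anything falls off the work surface, if the arm or the gripper's body presses on something with over 40 N, if the wrist force passes 120 N, or if a joint passes its speed limit or range.

## Robot

A 6-joint arm with a two-finger parallel gripper is mounted at the origin on the work surface. World frame = base frame: x ahead of the robot, y to its left, z up, the work surface at z = 0. Lengths are in m, angles in degrees, forces in N, time in s.
With the tool pointing down it reaches from about 0.25 to 0.725 m from the base axis. Payload 9.7 kg.
Tool frame: the origin (TCP) lies where the fingers leave the gripper's body, on its centre line; the fingertips stand 73 mm ahead of it and the grasp point (between the pads) lies 54 mm ahead of it; z points along the fingers, y is the line along which they close (so a half turn about z gives the same grasp; the last joint's range is limited). The gripper opens to 85 mm and grips with 20 to 120 N. Pads are 22 mm wide; open, the fingers measure 114 mm over their backs; the gripper's body (76 mm by 85 mm) begins 54 mm behind the grasp point. The pads swing forward as they close: fully open they stand 13 mm farther back than shut.
Start: joints at [-68.468, 4.979, 10.078, 95.1, 0, 90], TCP at [0.202, -0.512, 0.304] pointing down, gripper open.
Joint ranges: [-179.16, 179.16], [-48.56, 103.87], [-65.8, 70.77], [-126.05, 130.52], [-82.76, 87.17], [-180, 180]. Speed limits (degrees/s): [127.2, 127.2, 147.25, 180, 180, 180].

## Interface

Orientations are given as [roll, pitch, yaw] about the fixed x, y, z axes, in that order (R = Rz(yaw) Ry(pitch) Rx(roll)).
In Python, from workcell import sensors, imaging, bot gives the robot as it stands.
- The arm moves only by the tool apply_moves, never from a script. Its argument "rows" is a list of rows, each a list of 3 entries, a list of its own where there are three numbers: the shift along the tool's x, y, z in units of 10 cm (1.0 is 10 cm), then the turn, a rotation vector about the tool's x, y, z in units of 30 degrees (1.0 is 30 degrees), then the opening, from 0 (shut) to 1 (fully open). A call has 1 to 20 rows; each row is the pose to reach, as a shift and turn from the pose commanded when the call began, along the tool's axes at that moment; what a row does not reach only later rows make up. A row lasts 1/10 s, in which the tool goes at most 50 mm and 8.59 degrees, less where a joint would pass 70% of its speed; a pose out of reach is approached as far as the arm can. A call with a number of a shift or a turn outside -1 to 1 is refused whole. A call with a gripper value outside its range is refused whole. The fingers move at their own pace and stop on an object; "force" is the grip in N (left out, the last holds). Time passes only in rows, so rows that repeat a pose let the fingers close. It gives the time, the measured TCP pose, the force, the opening and the grip force at its end, in the units of the state.
- sensors.get_obs(): the state, without advancing time (a new reading comes with each control period).
- imaging.camera(name): name is "scene" or "top"; returns (picture, depth): 420x560x3 uint8, red, green, blue; 420x560 float32, m along the optical axis (not along the pixel's ray), 0 where there is no reading.
- imaging.get_calibration(name): a dict with "intrinsics" (3x3 intrinsics, pixels), "dist_coeffs" ([k1, k2, p1, p2, k3] as OpenCV has them; the pictures are not rectified), "world_from_camera" (4x4, takes a point from camera to world coordinates). Camera axes: x right, y down, z forward; pixel columns grow to the right and rows downward; lengths in m; the calibration is good to about 2 mm. A picture is of the moment at which its call begins. get_calibration takes no time and is no camera call.
- bot.job_done(): hands the job in; it is judged then, once.
The state is a dict: "time": time; "q": joint angles; "qd": joint speeds; "joint_efforts": joint torques, N m; "ee_pos": TCP position; "tcp_rot": TCP orientation; "wrist_force": force on the tool from outside, world axes, zero at the start; "torque": the same for the moment, N m; "opening": finger opening in m; "grasp_force": force on a finger pad.
Only numpy, scipy, OpenCV 4.12 (cv2) and the standard library are available. Lean on these libraries where they do the work, as an engineer would, in place of code of your own. Each camera call takes 0.05 s, during which the arm holds its last target. There are 200 camera calls.

## Working session

There is one attempt and no reset: what is moved stays moved. The work goes in short steps, Python scripts to look and compute and a tool call to move; the robot and the scene stay as the last step left them, time stands still between calls to the robot, and variables do not carry over. Pictures are saved under pics/ and viewed, at most 10 in all, crops included, and the job is handed in when it is done.

Besides the shell and the picture viewer there is one more tool, called after "Call:" as name([rows], argument=value, ...), one row to a line, values as JSON. apply_moves: Moves the arm, as the interface text tells. Its arguments: {"type":"object","properties":{"rows":{"type":"array"},"force":{"type":"number"}},"required":["rows"]}

```bash
mkdir -p pics; python3 - <<'E'
from workcell import sensors, imaging, bot
import cv2, numpy as np
for n in ("top","scene"):
    im,d=imaging.camera(n); np.savez(f"{n}.npz",im=im,d=d)
    cv2.imwrite(f"pics/{n}0.png",im[:,:,::-1])
    print(imaging.get_calibration(n))
print(sensors.get_obs())
E
```

```text
{'intrinsics': array([[476.46914939,   0.        , 282.51336237],
       [  0.        , 476.46914939, 209.79721605],
       [  0.        ,   0.        ,   1.        ]]), 'dist_coeffs': array([-0.11409131,  0.        ,  0.        ,  0.        ,  0.        ]), 'world_from_camera': array([[-0.02730758, -0.99225977,  0.1211398 ,  0.44645019],
       [-0.9995486 ,  0.02862268,  0.00912896,  0.09296783],
       [-0.01252564, -0.12083583, -0.99259348,  1.31350427],
       [ 0.        ,  0.        ,  0.        ,  1.        ]])}
{'intrinsics': array([[499.19858075,   0.        , 281.73093925],
       [  0.        , 499.19858075, 202.06717912],
       [  0.        ,   0.        ,   1.        ]]), 'dist_coeffs': array([-0.03105095,  0.        ,  0.        ,  0.        ,  0.        ]), 'world_from_camera': array([[-4.41585339e-01,  5.90007965e-01, -6.75938599e-01,
         1.55038146e+00],
       [ 8.97218828e-01,  2.89651170e-01, -3.33317528e-01,
         5.81541471e-01],
       [-8.73590132e-04, -7.53652971e-01, -6.57271965e-01,
         1.00377900e+00],
       [ 0.00000000e+00,  0.00000000e+00,  0.00000000e+00,
         1.00000000e+00]])}
{'time': 0.1, 'q': array([-6.84688107e+01,  5.00803802e+00,  1.00379363e+01,  9.50993026e+01,
       -8.18625896e-04,  9.00011148e+01]), 'qd': array([ 0.06731348,  0.00449756,  0.17290071,  0.00287136,  0.04550083,
       -0.05721366]), 'joint_efforts': array([ 4.93402695e-04, -5.21562874e+01,  4.65650225e+01,  1.62182125e-02,
        6.30840404e-06,  6.23927065e-06]), 'ee_pos': array([ 0.20180654, -0.51150731,  0.30324358]), 'tcp_rot': array([-1.79930596e+02,  8.19975689e-04,  2.15300755e+01]), 'wrist_force': array([-0.2028739 , -0.03643712,  0.03365272]), 'torque': array([-0.03957923, -0.00396693,  0.00606125]), 'grasp_force': 0.0, 'opening': 0.08504291644942578}
```

View pics/top0.png

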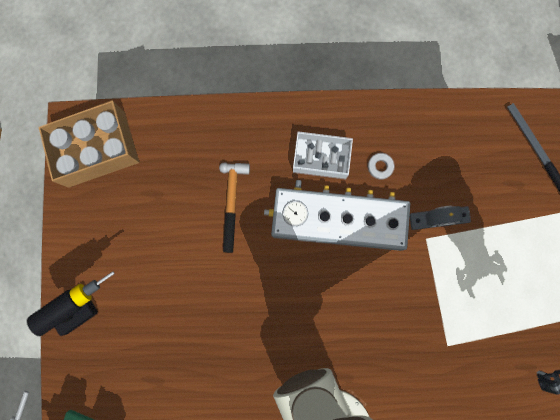

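View pics/scene0.png

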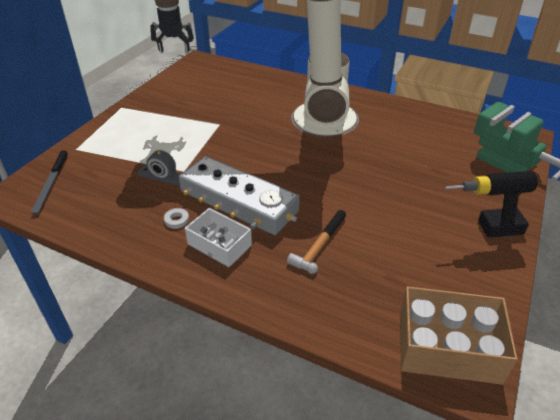

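The top view shows the station with its dial at (295,213) and black buttons at about (325,215), (347,218), (370,221) and (393,223). The pillow block is close to the right end at (440,217). In the scene view the buttons run from (203,167) to (249,188).

```bash
cat > h.py <<'E'
import numpy as np, cv2
from workcell import imaging
def cast(n,px,z):
    c=imaging.get_calibration(n); T=c["world_from_camera"]
    u=cv2.undistortPoints(np.array(px,float).reshape(-1,1,2),c["intrinsics"],c["dist_coeffs"]).reshape(-1,2)
    r=np.c_[u,np.ones(len(u))]@T[:3,:3].T
    return T[:3,3]+r*((z-T[2,3])/r[:,2])[:,None]
def blobs(n,im,guess,z,R,thr):
    g=cv2.cvtColor(im,cv2.COLOR_RGB2GRAY); out=[]
    for x,y in guess:
        s=g[y-R:y+R+1,x-R:x+R+1]; k,l,st,ce=cv2.connectedComponentsWithStats((s<thr).astype(np.uint8))
        i=1+np.argmax(st[1:,4]); out.append(ce[i]+[x-R,y-R]); print(n,out[-1].round(1),st[i])
    return np.array(out)
E
python3 - <<'E'
from h import *
for n,G,R in (("top",[(325,215),(347,218),(370,221),(393,223)],9),("scene",[(203,167),(217,173),(233,181),(249,188)],8)):
    f=np.load(n+".npz"); p=blobs(n,f["im"],G,.085,R,60); w=cast(n,p,.085); print(w.round(4))
    print(np.diff(w,axis=0).round(4), np.degrees(np.arctan2(*(w[0]-w[3])[[1,0]])))
    d=f["d"]; print([np.median(d[int(y)-1:int(y)+2,int(x)-1:int(x)+2]) for x,y in p])
    c=cv2.resize(f["im"][140:270,150:450] if n=="scene" else f["im"][170:260,260:480],None,fx=2.6,fy=2.6,interpolation=cv2.INTER_CUBIC)
    cv2.imwrite(f"pics/{n}c.png",c[:,:,::-1])
E
```

```text
top [324.3 216. ] [ 4  6 10  9 65]
top [347.1 218.1] [ 5  5  9  9 64]
top [370.1 220.8] [ 5  5  9  9 66]
top [393. 223.] [ 5  5  9  9 69]
[[ 0.5772 -0.0036  0.085 ]
 [ 0.5698 -0.0625  0.085 ]
 [ 0.561  -0.122   0.085 ]
 [ 0.5536 -0.1817  0.085 ]]
[[-0.0074 -0.0589  0.    ]
 [-0.0088 -0.0595  0.    ]
 [-0.0074 -0.0597  0.    ]] 82.44674005622139
[np.float32(1.2335027), np.float32(1.2314756), np.float32(1.2330996), np.float32(1.2320061)]
scene [201.9 166.9] [ 4  5  7  6 34]
scene [217.  173.1] [ 5  5  7  7 43]
scene [232.8 180.4] [ 5  4  7  7 37]
scene [249.  187.4] [ 5  4  7  7 39]
[[ 0.5663 -0.175   0.085 ]
 [ 0.5726 -0.1172  0.085 ]
 [ 0.5819 -0.0568  0.085 ]
 [ 0.5893  0.0019  0.085 ]]
[[0.0063 0.0578 0.    ]
 [0.0093 0.0604 0.    ]
 [0.0074 0.0587 0.    ]] -97.42954942641485
[np.float32(1.5330256), np.float32(1.5006112), np.float32(1.4727144), np.float32(1.4493992)]
```

View pics/topc.png

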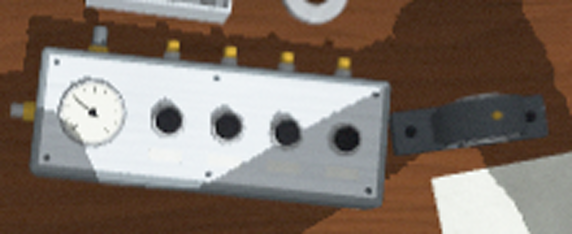

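The crop agrees: four buttons in a row, with the dial needle pointing up and left. The two views differ by about 12 mm, so I'll check them against the top plate outline from depth.

```bash
python3 - <<'E'
from h import *
for n in ("top","scene"):
    f=np.load(n+".npz"); d=f["d"]; c=imaging.get_calibration(n); T=c["world_from_camera"]
    v,u=np.nonzero(d>0); k=cv2.undistortPoints(np.c_[u,v].astype(float).reshape(-1,1,2),c["intrinsics"],c["dist_coeffs"]).reshape(-1,2)
    P=(np.c_[k,np.ones(len(k))]*d[v,u][:,None])@T[:3,:3].T+T[:3,3]
    b=(abs(P[:,0]-.57)<.2)&(abs(P[:,1]+.05)<.3)
    z=P[b&(P[:,2]<.02)][:,2]; print(n,"bench z",np.median(z))
    m=b&(abs(P[:,2]-.071)<.012)
    I=np.zeros(d.shape,np.uint8); I[v[m],u[m]]=1; I=cv2.morphologyEx(I,cv2.MORPH_CLOSE,np.ones((5,5))); I=cv2.morphologyEx(I,cv2.MORPH_OPEN,np.ones((9,9)))
    C=max(cv2.findContours(I,0,1)[0],key=cv2.contourArea)
    w=cast(n,C.reshape(-1,2),.071)[:,:2].astype(np.float32); r=cv2.minAreaRect(w); print(r)
    print(cv2.boxPoints(r).round(4).tolist())
    cx=np.array(r[0]); a=np.radians(-7.4); e=np.array([-np.sin(a),np.cos(a)])
    for s in(1,-1): print([ (cx+y*s*e).round(4).tolist() for y in(-.135,-.075,-.015,.045)])
E
```

```text
top bench z -0.0006229973098437203
((0.5718023777008057, -0.048183560371398926), (0.35791391134262085, 0.13008208572864532), 82.40496826171875)
[[0.4837000072002411, -0.21699999272823334], [0.6126000285148621, -0.23420000076293945], [0.6599000096321106, 0.12060000002384186], [0.531000018119812, 0.13779999315738678]]
[[0.5544, -0.1821], [0.5621, -0.1226], [0.5699, -0.0631], [0.5776, -0.0036]]
[[0.5892, 0.0857], [0.5815, 0.0262], [0.5737, -0.0333], [0.566, -0.0928]]
scene bench z -0.006051950660916683
((0.5876054763793945, -0.04193803668022156), (0.36068403720855713, 0.1361161768436432), 82.57807922363281)
[[0.4968000054359436, -0.21199999749660492], [0.6317999958992004, -0.2295999974012375], [0.6783999800682068, 0.12809999287128448], [0.54339998960495, 0.14569999277591705]]
[[0.5702, -0.1758], [0.5779, -0.1163], [0.5857, -0.0568], [0.5934, 0.0027]]
[[0.605, 0.0919], [0.5973, 0.0324], [0.5895, -0.0271], [0.5818, -0.0866]]
```

Top view is self-consistent (buttons against outline, bench at 0), so I trust it. I'll align the tool with the station, shut the gripper and travel above button 2.

Call:
apply_moves([
  [[0.5,-0.24,0],[0,0,0.28],0],
  [[1,-0.48,0],[0,0,0.56],0],
  [[1,-0.48,0],[0,0,0.84],0],
  [[1,-0.48,0],[0,0,0.963],0],
  [[1,-0.48,0],[0,0,0.963],0],
], force=60)

```text
time: 0.6
ee_pos: [0.2777, -0.4298, 0.3037]
tcp_rot: [-180.0, 0.0, -7.3]
wrist_force: [-0.2, 0.1, -0.7]
opening: 0.0119
grasp_force: 0.0
```

Call:
apply_moves([
  [[0.3,-0.43,0.12],[0,0,0],0],
  [[0.607,-0.855,0.25],[0,0,0],0],
  [[0.607,-0.855,0.25],[0,0,0],0],
])

```text
time: 0.9
ee_pos: [0.35, -0.3508, 0.2773]
tcp_rot: [-179.9, 0.1, -7.1]
wrist_force: [-0.1, -0.8, 0.5]
opening: 0.0
grasp_force: 0.0
```

Call:
apply_moves([
  [[0.3,-0.43,0.12],[0,0,0],0],
  [[0.607,-0.855,0.25],[0,0,0],0],
  [[0.607,-0.855,0.25],[0,0,0],0],
])

```text
time: 1.2
ee_pos: [0.4212, -0.2738, 0.2522]
tcp_rot: [-179.9, 0.1, -7.1]
wrist_force: [0.5, -0.3, -0.0]
opening: -0.0002
grasp_force: 0.0
```

Call:
apply_moves([
  [[0.3,-0.43,0.12],[0,0,0],0],
  [[0.607,-0.855,0.25],[0,0,0],0],
  [[0.607,-0.855,0.25],[0,0,0],0],
])

```text
time: 1.5
ee_pos: [0.4923, -0.197, 0.2271]
tcp_rot: [-179.9, 0.1, -7.1]
wrist_force: [-0.3, -0.6, 0.9]
opening: -0.0002
grasp_force: 0.0
```

Call:
apply_moves([
  [[0.3,-0.43,0.12],[0,0,0],0],
  [[0.607,-0.855,0.25],[0,0,0],0],
  [[0.607,-0.855,0.25],[0,0,0],0],
  [[0.607,-0.855,0.25],[0,0,0],0],
  [[0.607,-0.855,0.25],[0,0,0],0],
])

```text
time: 2.0
ee_pos: [0.5613, -0.1234, 0.2042]
tcp_rot: [180.0, 0.0, -7.4]
wrist_force: [-0.0, -0.1, 1.0]
opening: -0.0002
grasp_force: 0.0
```

Call:
apply_moves([
  [[0,0,0.2],[0,0,0],0],
  [[0,0,0.35],[0,0,0],0],
  [[0,0,0.39],[0,0,0],0],
  [[0,0,0.39],[0,0,0],0],
  [[0,0,0.39],[0,0,0],0],
])

```text
time: 2.5
ee_pos: [0.5619, -0.1226, 0.1656]
tcp_rot: [180.0, -0.0, -7.4]
wrist_force: [-0.1, 0.6, 0.2]
opening: 0.0
grasp_force: 0.0
```

```bash
python3 - <<'E'
from h import *
from workcell import sensors
im,_=imaging.camera("scene")
c=cv2.resize(im[100:240,150:320],None,fx=4.2,fy=4.2,interpolation=cv2.INTER_CUBIC); cv2.imwrite("pics/s1.png",c[:,:,::-1])
o=sensors.get_obs(); print(o["ee_pos"],o["wrist_force"])
E
```

```text
[ 0.56202088 -0.12249498  0.16576967] [-0.47712242 -0.8125356   0.36745317]
```

View pics/s1.png

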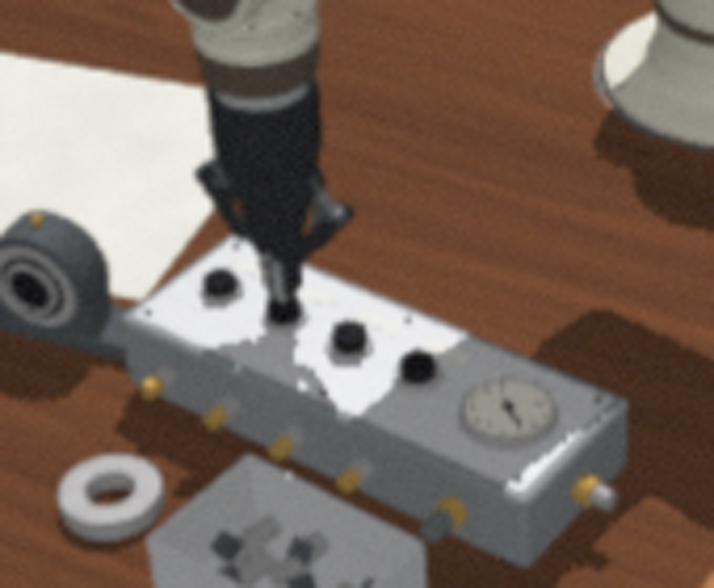

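The scene view shows the shut fingertips right above button 2, tip at crop (285,302) over the cap at (285,312). Now gentle taps.

Call:
apply_moves([
  [[0,0,0.03],[0,0,0],0],
  [[0,0,0.055],[0,0,0],0],
  [[0,0,0.055],[0,0,0],0],
  [[0,0,0.055],[0,0,0],0],
])

```text
time: 2.95
ee_pos: [0.562, -0.1222, 0.1597]
tcp_rot: [180.0, -0.0, -7.4]
wrist_force: [-0.3, -0.0, 2.1]
opening: -0.0001
grasp_force: 1.0
```

Call:
apply_moves([
  [[0,0,0.005],[0,0,0],0],
  [[0,0,0.01],[0,0,0],0],
  [[0,0,0.01],[0,0,0],0],
  [[0,0,0.01],[0,0,0],0],
])

```text
time: 3.35
ee_pos: [0.5621, -0.1222, 0.1587]
tcp_rot: [180.0, -0.0, -7.4]
wrist_force: [0.7, -0.1, 5.3]
opening: 0.0
grasp_force: 2.3
```

Button 2 is up: contact at the full height, and it gives at 5 N. Next is button 3.

Call:
apply_moves([
  [[0,0,-0.1],[0,0,0],0],
  [[0,0,-0.15],[0,0,0],0],
  [[0,-0.3,-0.15],[0,0,0],0],
  [[0,-0.6,-0.15],[0,0,0],0],
  [[0,-0.6,-0.15],[0,0,0],0],
  [[0,-0.6,-0.08],[0,0,0],0],
  [[0,-0.6,-0.03],[0,0,0],0],
  [[0,-0.6,-0.01],[0,0,0],0],
  [[0,-0.6,-0.01],[0,0,0],0],
  [[0,-0.6,-0.01],[0,0,0],0],
])

```text
time: 4.35
ee_pos: [0.5687, -0.0687, 0.1596]
tcp_rot: [-179.8, 0.0, -6.9]
wrist_force: [-1.2, -0.5, 3.2]
opening: 0.0001
grasp_force: 1.4
```

Call:
apply_moves([
  [[0,0,0.005],[0,0,0],0],
  [[0,0,0.01],[0,0,0],0],
  [[0,0,0.01],[0,0,0],0],
  [[0,0,0.01],[0,0,0],0],
])

```text
time: 4.75
ee_pos: [0.5689, -0.0684, 0.1586]
tcp_rot: [-179.8, -0.0, -6.9]
wrist_force: [-2.1, -3.4, 4.6]
opening: -0.0003
grasp_force: 2.4
```

Button 3 is up too, felt at the same height with soft give. Next is button 4, with more settling time above it.

Call:
apply_moves([
  [[0,0,-0.1],[0,0,0],0],
  [[0,0,-0.15],[0,0,0],0],
  [[0,-0.3,-0.15],[0,0,0],0],
  [[0,-0.6,-0.15],[0,0,0],0],
  [[0,-0.6,-0.15],[0,0,0],0],
  [[0,-0.6,-0.15],[0,0,0],0],
  [[0,-0.6,-0.15],[0,0,0],0],
  [[0,-0.6,-0.15],[0,0,0],0],
  [[0,-0.6,-0.08],[0,0,0],0],
  [[0,-0.6,-0.03],[0,0,0],0],
  [[0,-0.6,-0.01],[0,0,0],0],
  [[0,-0.6,-0.01],[0,0,0],0],
  [[0,-0.6,-0.01],[0,0,0],0],
])

```text
time: 6.05
ee_pos: [0.5738, -0.0382, 0.1596]
tcp_rot: [-178.6, 0.0, -4.3]
wrist_force: [-0.3, 0.2, 0.4]
opening: -0.0002
grasp_force: 0.0
```

Call:
apply_moves([
  [[0,0,0.005],[0,0,0],0],
  [[0,0,0.01],[0,0,0],0],
  [[0,0,0.01],[0,0,0],0],
  [[0,0,0.01],[0,0,0],0],
])

```text
time: 6.45
ee_pos: [0.5739, -0.038, 0.1587]
tcp_rot: [-178.6, 0.0, -4.3]
wrist_force: [0.8, -0.6, -0.2]
opening: 0.0004
grasp_force: 0.0
```

The tool stopped short, between buttons 3 and 4, with its yaw drifting. That looks like a joint limit.

```bash
python3 - <<'E'
from workcell import sensors
o=sensors.get_obs()
for k in("time","q","qd","ee_pos","tcp_rot","joint_efforts"): print(k,o[k].round(3) if k!="time" else o[k])
E
```

```text
time 6.45
q [ -4.322   8.041  -2.639  79.344   1.434 179.945]
qd [ 0.062 -0.008  0.041  0.065  0.004  0.029]
ee_pos [ 0.574 -0.038  0.159]
tcp_rot [-1.78566e+02  2.30000e-02 -4.26700e+00]
joint_efforts [-1.0000e-03 -5.5625e+01  4.6726e+01  2.0000e-03  8.1000e-02  0.0000e+00]
```

Joint 6 is at its 180° limit. I'll lift and turn back about 30°.

Call:
apply_moves([
  [[0,0,-0.2],[0,0,0],0],
  [[0,0,-0.2],[0,0,-0.28],0],
  [[0,0,-0.2],[0,0,-0.56],0],
  [[0,0,-0.2],[0,0,-0.84],0],
  [[0,0,-0.2],[0,0,-1],0],
  [[0,0,-0.2],[0,0,-1],0],
  [[0,0,-0.2],[0,0,-1],0],
  [[0,0,-0.2],[0,0,-1],0],
  [[0,0,-0.2],[0,0,-1],0],
])

```text
time: 7.35
ee_pos: [0.5738, -0.0386, 0.1786]
tcp_rot: [-178.7, -0.7, 25.7]
wrist_force: [0.3, 0.5, -0.5]
opening: -0.0001
grasp_force: 0.0
```

```bash
cat > go.py <<'E'
import sys,numpy as np
from scipy.spatial.transform import Rotation as R
from workcell import sensors
o=sensors.get_obs(); B=np.array([[.554,-.182],[.562,-.1225],[.570,-.063],[.5776,-.0036]])
for i,b in enumerate(B):
    print(i+1,(R.from_euler("xyz",o["tcp_rot"],degrees=True).inv().apply(np.r_[b,.1686]-o["ee_pos"])*10).round(3))
print(o["q"].round(1),o["ee_pos"].round(4),o["tcp_rot"].round(2))
E
python3 go.py
```

```text
1 [-0.801  1.209  0.064]
2 [-0.471  0.707  0.079]
3 [-0.141  0.206  0.094]
4 [ 0.184 -0.297  0.109]
[ -4.4   7.8  -0.7  81.5   1.4 150. ] [ 0.5738 -0.0386  0.1786] [-178.75   -0.69   25.65]
```

Call:
apply_moves([
  [[0.18,-0.3,0.05],[-0.042,-0.023,0],0],
  [[0.184,-0.297,0.1],[-0.042,-0.023,0],0],
  [[0.184,-0.297,0.1],[-0.042,-0.023,0],0],
  [[0.184,-0.297,0.1],[-0.042,-0.023,0],0],
  [[0.184,-0.297,0.1],[-0.042,-0.023,0],0],
])

```text
time: 7.85
ee_pos: [0.5775, -0.0043, 0.1697]
tcp_rot: [180.0, -0.0, 25.7]
wrist_force: [-1.0, 0.2, -0.1]
opening: -0.0004
grasp_force: 0.0
```

Call:
apply_moves([
  [[0,0,0.05],[0,0,0],0],
  [[0,0,0.085],[0,0,0],0],
  [[0,0,0.085],[0,0,0],0],
  [[0,0,0.085],[0,0,0],0],
])

```text
time: 8.25
ee_pos: [0.5774, -0.0037, 0.1608]
tcp_rot: [-180.0, 0.0, 25.7]
wrist_force: [0.4, 0.5, -0.4]
opening: -0.0001
grasp_force: 0.0
```

Call:
apply_moves([
  [[0,0,0.01],[0,0,0],0],
  [[0,0,0.02],[0,0,0],0],
  [[0,0,0.02],[0,0,0],0],
  [[0,0,0.02],[0,0,0],0],
])

```text
time: 8.65
ee_pos: [0.5776, -0.0036, 0.1594]
tcp_rot: [180.0, -0.0, 25.7]
wrist_force: [-0.8, -0.7, 4.2]
opening: 0.0002
grasp_force: 1.7
```

Button 4 also touches at full height and gives softly, so it is up. That leaves button 1, which I'll confirm with a tap.

Call:
apply_moves([
  [[0,0,-0.15],[0,0,0],0],
  [[0,0,-0.25],[0,0,0],0],
  [[-0.25,0.38,-0.25],[0,0,0],0],
  [[-0.493,0.753,-0.25],[0,0,0],0],
  [[-0.493,0.753,-0.25],[0,0,0],0],
])

```text
time: 9.15
ee_pos: [0.5654, -0.0967, 0.1852]
tcp_rot: [179.9, -0.0, 25.5]
wrist_force: [-0.2, 0.4, 0.5]
opening: -0.0004
grasp_force: 0.0
```

Call:
apply_moves([
  [[-0.25,0.38,0],[0,0,0],0],
  [[-0.493,0.753,0],[0,0,0],0],
  [[-0.493,0.753,0],[0,0,0],0],
  [[-0.493,0.753,0],[0,0,0],0],
  [[-0.493,0.753,0.1],[0,0,0],0],
  [[-0.493,0.753,0.2],[0,0,0],0],
  [[-0.493,0.753,0.24],[0,0,0],0],
  [[-0.493,0.753,0.24],[0,0,0],0],
  [[-0.493,0.753,0.24],[0,0,0],0],
])

```text
time: 10.05
ee_pos: [0.5541, -0.1816, 0.1599]
tcp_rot: [-180.0, 0.0, 25.8]
wrist_force: [-0.8, 0.2, -0.0]
opening: -0.0002
grasp_force: 0.0
```

Call:
apply_moves([
  [[0,0,0.005],[0,0,0],0],
  [[0,0,0.01],[0,0,0],0],
  [[0,0,0.01],[0,0,0],0],
  [[0,0,0.01],[0,0,0],0],
])

```text
time: 10.45
ee_pos: [0.5541, -0.1821, 0.1591]
tcp_rot: [180.0, -0.0, 25.7]
wrist_force: [-0.4, 0.8, 0.6]
opening: -0.0003
grasp_force: 0.0
```

Call:
apply_moves([
  [[0,0,0.005],[0,0,0],0],
  [[0,0,0.01],[0,0,0],0],
  [[0,0,0.01],[0,0,0],0],
  [[0,0,0.01],[0,0,0],0],
])

```text
time: 10.85
ee_pos: [0.5541, -0.1821, 0.158]
tcp_rot: [180.0, -0.0, 25.7]
wrist_force: [-1.1, -0.1, 1.0]
opening: 0.0001
grasp_force: 0.0
```

Call:
apply_moves([
  [[0,0,0.005],[0,0,0],0],
  [[0,0,0.01],[0,0,0],0],
  [[0,0,0.01],[0,0,0],0],
  [[0,0,0.01],[0,0,0],0],
])

```text
time: 11.25
ee_pos: [0.5541, -0.182, 0.157]
tcp_rot: [180.0, -0.0, 25.7]
wrist_force: [0.5, 0.2, 0.2]
opening: 0.0001
grasp_force: 0.0
```

No contact even 3 mm below the height of the others, so button 1 is the latched one. Press through the click.

Call:
apply_moves([
  [[0,0,0.01],[0,0,0],0],
  [[0,0,0.02],[0,0,0],0],
  [[0,0,0.03],[0,0,0],0],
  [[0,0,0.035],[0,0,0],0],
  [[0,0,0.035],[0,0,0],0],
  [[0,0,0.035],[0,0,0],0],
])

```text
time: 11.85
ee_pos: [0.5541, -0.182, 0.1551]
tcp_rot: [179.9, -0.1, 25.7]
wrist_force: [-5.1, 1.3, 11.1]
opening: -0.0001
grasp_force: 5.7
```

Call:
apply_moves([
  [[0,0,0.01],[0,0,0],0],
  [[0,0,0.015],[0,0,0],0],
  [[0,0,0.02],[0,0,0],0],
  [[0,0,0.02],[0,0,0],0],
  [[0,0,0.02],[0,0,0],0],
])

```text
time: 12.35
ee_pos: [0.5541, -0.1821, 0.1535]
tcp_rot: [179.9, -0.1, 25.7]
wrist_force: [-5.5, 1.9, 14.5]
opening: 0.0002
grasp_force: 7.2
```

Call:
apply_moves([
  [[0,0,0.01],[0,0,0],0],
  [[0,0,0.015],[0,0,0],0],
  [[0,0,0.015],[0,0,0],0],
  [[0,0,0.015],[0,0,0],0],
])

```text
time: 12.75
ee_pos: [0.5541, -0.1821, 0.1526]
tcp_rot: [179.9, -0.1, 25.7]
wrist_force: [-7.3, 2.7, 17.8]
opening: 0.0001
grasp_force: 9.0
```

Call:
apply_moves([
  [[0,0,-0.2],[0,0,0],0],
  [[0,0,-0.6],[0,0,0],0],
  [[0,0,-1],[0,0,0],0],
  [[0,0,-1],[0,0,0],0],
  [[0,0,-1],[0,0,0],0],
  [[0,0,-1],[0,0,0],0],
])

```text
time: 13.35
ee_pos: [0.5539, -0.182, 0.2488]
tcp_rot: [-179.9, 0.1, 25.7]
wrist_force: [0.2, 0.8, -0.1]
opening: -0.0
grasp_force: 0.0
```

```bash
python3 - <<'E'
from h import *
im,_=imaging.camera("scene")
c=cv2.resize(im[100:240,150:320],None,fx=4.2,fy=4.2,interpolation=cv2.INTER_CUBIC); cv2.imwrite("pics/s2.png",c[:,:,::-1])
E
```

```text
(no output)
```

View pics/s2.png

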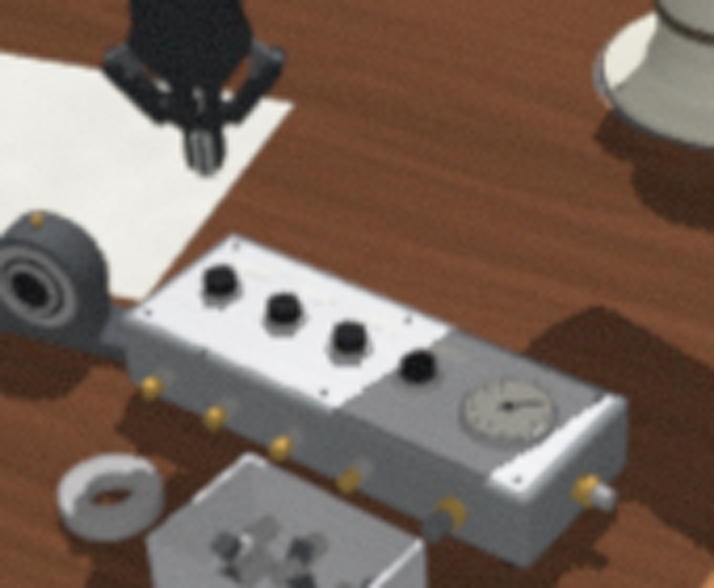

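The needle, with its hub at crop (510,407), swung from (518,423) to (540,402). It now points towards the robot and to the left, which is zero. The caps look level and the tool is clear of everything.

```bash
python3 -c "
from workcell import bot
print(bot.job_done())"
```

```text
the job is handed in; nothing more can be done
None
```

Button 1, at the end of the row away from the dial, was the latched one; I pressed it through its click and let it spring up, the needle dropped to zero in the last camera view, and the job is handed in.

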